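# Set a blank exposure timer by counting clicks, then start it

### The job

Set the exposure timer: its black bar knob is unmarked, so first turn it anticlockwise back to its end stop without forcing it past the stop, then turn it clockwise by exactly four clicks and let go of it. Then press the round start button gently all the way down and release it, leaving the setting and the things round about as they are.

Things in the scene. Friction and masses are not known exactly. Their poses are not given: they have to be found in the camera images.
- timer: The exposure timer, a grey metal box fixed to the bench, 130 mm (its x) by 190 mm (its y), its flat top 55 mm above the bench. Origin: centre of its underside; its x points away from the operator's side, its z up.
- knob: The selector: unmarked black bar knob on the left half of the timer. Origin on its vertical turning axis, at the underside of its round skirt (46 mm across, 8 mm high), 60 mm above the bench. Its angle does not tell the setting: the switch below is mounted at any angle. Clockwise from the end stop (position 0) it has seven clicks 20 degrees apart; it starts at position 2, 3 or 4.
- knob_grip (a point): Middle of the knob's grip bar, on the turning axis, 79 mm above the bench; the bar is 42 mm long along this x, 12 mm thick along y, its top 11 mm higher, its foot on the skirt 11 mm lower. A click resists with about 0.12 N m, then the knob springs into the next one. The end stop resists with over 0.25 N m at once, rising 1.2 N m per rad; 0.28 rad past position 0 strains it.
- carriage (a joint): The contact slide inside the timer that the knob drives: 0.00002 m per click clockwise (0 at the end stop, 0.00008 at four clicks, negative when forced past the stop). It is hidden and moves so little that its reading is lost in the noise: go by feel.
- start (a joint): Travel of the start button: 0 up, 0.006 m fully down; it springs back up, 5 N when fully down.
- start_top (a point): Centre of the top of the round grey start button, 26 mm across, in a black housing on the right half of the timer. It is pressed straight down.
- film_can: Bystander: black film can with cap, 34 mm across, 51 mm high; origin at the centre of its underside.
- film_can_grey: Bystander: pale film can with grey cap, 34 mm across, 51 mm high; origin at the centre of its underside.
- lens_case: Bystander: round lens case with black lid, 54 mm across, 42 mm high; origin at the centre of its underside.
- bottle_s: Bystander: small dark bottle, 47 x 56 mm, 158 mm high; origin at the centre of its underside.

How it is judged:
By the outcome, as a careful person would: the job done as asked, in the order asked, and still so for the second after the job is handed in, with the robot touching nothing.
It also fails if it takes over 72 s, if anything falls off the work surface, if the arm or the gripper's body presses on something with over 40 N, if the wrist force passes 120 N, or if a joint passes its speed limit or range.

### The arm

A 7-joint arm with a two-finger parallel gripper is mounted at the origin on a cart in front of the work surface, level with it; the furniture and walls round the work are solid. World frame = base frame: x ahead of the robot, y to its left, z up, the work surface at z = 0. Lengths are in m, angles in rad, forces in N, time in s.
With the tool pointing down it reaches from about 0.35 to 0.9 m from the base axis. Payload 19.9 kg.
Tool frame: the origin (TCP) lies at the centre of the arm's flange, where the gripper is bolted on; the fingertips stand 173 mm ahead of it and the grasp point (between the pads) lies 155 mm ahead of it; z points along the fingers, y is the line along which they close (so a half turn about z gives the same grasp; the last joint's range is limited). The gripper opens to 85 mm and grips with 20 to 120 N. Pads are 22 mm wide; open, the fingers measure 114 mm over their backs; the gripper's body (76 mm by 85 mm) begins 54 mm behind the grasp point. The pads swing forward as they close: fully open they stand 13 mm farther back than shut.
Start: joints at [1.27, 0.417, -0.01, 1.614, 0.005, 1.111, -0.053], TCP at [0.16, -0.604, 0.405] pointing down, gripper open.
Joint ranges: [-2.81, 2.81], [-0.39, 2.02], [-1.27, 1.25], [0.06, 2.57], [-1.19, 4.33], [0.19, 2], [-2.82, 2.82]. Speed limits (rad/s): [1.89, 1.89, 2.39, 2.39, 3.01, 3.01, 3.01].

### API

Orientations are given as a unit quaternion [x, y, z, w].
In Python, from plant import arm, kinematics, imaging gives the robot as it stands. Calls block until the motion is done:
- arm.goto(position, orientation): joint-space move of the TCP to a pose.
- arm.move_straight(position, attitude=None, speed=0.15): straight line of the TCP; attitude=None keeps the orientation; speed is the mean speed in m/s.
- arm.set_joints(angles): joint-space move.
- arm.grip(opening, grasp_force=None): finger opening in m; grasp_force is the grip in N (None keeps the last); returns when the fingers have stopped.
- arm.wait(seconds).
- kinematics.inverse_kinematics(position, orientation): joint angles nearest the present ones, or None.
- imaging.get_image(name): name is "scene" or "side" or "wrist"; returns (picture, depth): 400x640x3 uint8, red, green, blue; 400x640 float32, m along the optical axis (not along the pixel's ray), 0 where there is no reading.
- imaging.get_calibration(name): a dict with "K" (3x3 intrinsics, pixels), "cam_to_world" (4x4, takes a point from camera to world coordinates). Camera axes: x right, y down, z forward; pixel columns grow to the right and rows downward; lengths in m; the calibration is good to about 2 mm. A picture is of the moment at which its call begins: read the wrist's pose just before it. get_calibration takes no time and is no camera call; for the wrist camera it gives the pose at the moment of the call.
A pose or a line that the arm cannot do raises arm.PlanningError and nothing moves.
- arm.finish_job(): hands the job in, once; it reports no verdict.
Readings, each from a call of its own:
- arm.get_t(): time.
- arm.get_joint_positions(): joint angles.
- arm.get_qvel(): joint speeds.
- arm.get_joint_efforts(): joint torques, N m.
- arm.get_eef_pos(): TCP position.
- arm.get_tcp_rot(): TCP orientation.
- arm.get_force(): force on the tool from outside, world axes, zero at the start.
- arm.get_moment(): the same for the moment, N m.
- arm.get_opening(): finger opening in m.
Only numpy, scipy, OpenCV 4.12 (cv2) and the standard library are available. Lean on these libraries where they do the work, as an engineer would, in place of code of your own. Each camera call takes 0.05 s, during which the arm holds its last target. There are 200 camera calls.

## Working session

There is one attempt and no reset: what is moved stays moved. The work goes in short steps, each a Python script; the robot and the scene stay as the last script left them, time stands still between calls to the robot, and variables do not carry over. Pictures are saved under pics/ and viewed, on a budget of 10 in all, crops included, one or two more only if the job needs it, and the job is handed in when it is done.

```bash
ls; mkdir -p pics
python3 - <<'E'
from plant import arm, kinematics, imaging
import cv2,numpy as np
ims=[]
for n in ("scene","side"):
    p,d=imaging.get_image(n); np.savez(f"pics/{n}0.npz",p=p,d=d,**imaging.get_calibration(n))
    cv2.imwrite(f"pics/{n}0.png",p[:,:,::-1]); print(n,imaging.get_calibration(n))
print(arm.get_t(),arm.get_eef_pos(),arm.get_tcp_rot(),arm.get_force(),arm.get_moment(),arm.get_opening())
E
```

```text
pics
scene {'K': array([[403.47184504,   0.        , 322.23114659],
       [  0.        , 403.47184504, 198.22708119],
       [  0.        ,   0.        ,   1.        ]]), 'cam_to_world': array([[-0.58103291, -0.34429519,  0.73746971, -0.28179625],
       [-0.81386859,  0.2409806 , -0.52872135,  0.70391679],
       [ 0.00432032, -0.90740794, -0.4202287 ,  0.53008709],
       [ 0.        ,  0.        ,  0.        ,  1.        ]])}
side {'K': array([[457.67559847,   0.        , 325.55328754],
       [  0.        , 457.67559847, 199.83152773],
       [  0.        ,   0.        ,   1.        ]]), 'cam_to_world': array([[-0.83899406, -0.31338424,  0.44483625,  0.04813939],
       [-0.54372746,  0.51468056, -0.66292109,  0.81220618],
       [-0.02119954, -0.79805654, -0.60220955,  0.67156339],
       [ 0.        ,  0.        ,  0.        ,  1.        ]])}
0.1 [ 0.15991948 -0.60407448  0.40414104] [ 9.91638781e-01  1.29043630e-01 -1.05222817e-04 -5.07827279e-04] [ 0.01360272  0.5404539  -0.34392777] [ 0.01495363  0.00027902 -0.00125929] 0.0853182825657402
```

View pics/scene0.png

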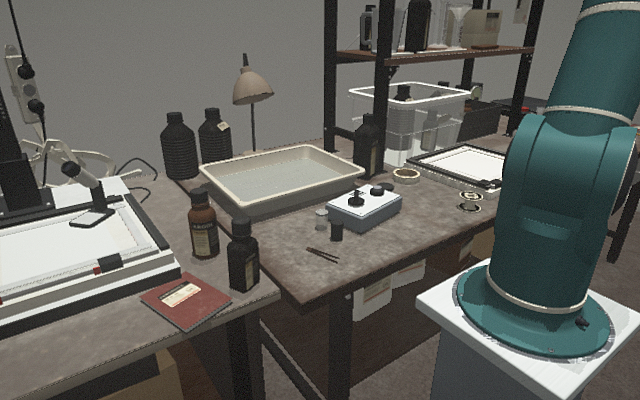

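View pics/side0.png

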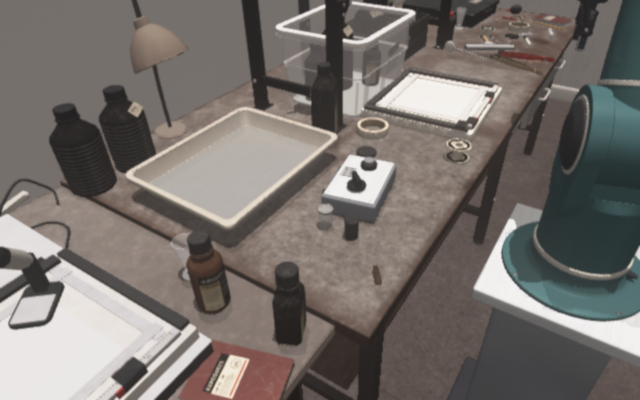

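The scene view shows the timer at about (365,205), the knob at (356,197), the button at (378,189) and the cans at (321,218) and (337,230). The side view shows the timer at (360,185), the knob at (356,182), the button at (369,162), the cans at (325,215) and (351,228), and a bottle at (325,95).

```bash
cat > h.py <<'E'
import numpy as np
def w(z,u,v,h=None):
    """world point of pixel: by depth, or on plane z=h"""
    r=np.linalg.inv(z["K"])@[u,v,1]; T=z["cam_to_world"]
    if h is None: s=float(z["d"][int(v),int(u)])
    else: s=(h-T[2,3])/(T[:3,:3]@r)[2]
    return (T@np.append(r*s,1))[:3].round(4)
E
python3 - <<'E'
from plant import arm, kinematics, imaging
import numpy as np
from h import w
s=np.load("pics/scene0.npz"); d=np.load("pics/side0.npz")
for z,pts in((s,[(356,192),(378,188),(365,205),(337,230),(321,218)]),(d,[(356,175),(369,160),(375,175),(351,228),(325,215),(367,152)])):
    for p in pts: print(p,w(z,*p))
c=imaging.get_calibration("wrist"); print(c)
from scipy.spatial.transform import Rotation as R
T=np.eye(4);T[:3,:3]=R.from_quat(arm.get_tcp_rot()).as_matrix();T[:3,3]=arm.get_eef_pos()
print(np.linalg.inv(T)@c["cam_to_world"])
E
```

```text
(356, 192) [0.4681 0.0551 0.0916]
(378, 188) [ 0.4772 -0.0339  0.078 ]
(365, 205) [0.448  0.0385 0.0563]
(337, 230) [0.4111 0.1614 0.0358]
(321, 218) [0.4789 0.1622 0.0407]
(356, 175) [0.4688 0.059  0.091 ]
(369, 160) [ 0.4834 -0.0298  0.0785]
(375, 175) [ 0.4556 -0.0107  0.0555]
(351, 228) [0.4158 0.1704 0.0384]
(325, 215) [0.4824 0.1688 0.0446]
(367, 152) [ 0.5303 -0.1073  0.0465]
{'K': array([[321.33710555,   0.        , 320.02502718],
       [  0.        , 321.33710555, 196.75385194],
       [  0.        ,   0.        ,   1.        ]]), 'cam_to_world': array([[ 2.56532781e-01, -9.17547452e-01, -3.03805209e-01,
         2.37592497e-01],
       [-9.66535452e-01, -2.43657407e-01, -8.02514025e-02,
        -5.83626694e-01],
       [-3.89919658e-04,  3.14225621e-01, -9.49348254e-01,
         3.73484538e-01],
       [ 0.00000000e+00,  0.00000000e+00,  0.00000000e+00,
         1.00000000e+00]])}
[[ 6.24225938e-04 -9.49372453e-01 -3.14152123e-01  8.03217243e-02]
 [ 9.99999598e-01  3.90168165e-04  8.07923168e-04  1.43733584e-04]
 [-6.44447842e-04 -3.14152501e-01  9.49372314e-01  3.06501386e-02]
 [ 0.00000000e+00  0.00000000e+00  0.00000000e+00  1.00000000e+00]]
```

Run:
```python
from plant import arm, kinematics, imaging
import cv2,numpy as np
arm.goto([0.46,0.02,0.42],[1,0,0,0])
c=imaging.get_calibration("wrist");p,d=imaging.get_image("wrist")
np.savez("pics/w1.npz",p=p,d=d,**c); cv2.imwrite("pics/w1.png",p[:,:,::-1])
print(arm.get_t(),arm.get_joint_positions(),arm.get_eef_pos(),arm.get_force(),arm.get_moment())
```

```text
2.6083 [ 0.58836099  0.1572373  -0.75779699  1.96758955  0.12337827  1.06269799
 -1.79526951] [0.46014656 0.01939355 0.41994856] [ 0.56433301  1.62480521 -0.41178707] [-0.02087107 -0.00250439  0.04558979]
```

View pics/w1.png

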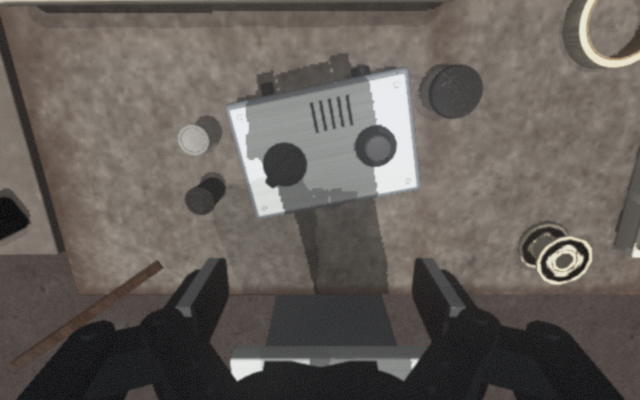

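Run:
```python
import cv2,numpy as np
from h import w
z=np.load("pics/w1.npz");p=z["p"][:,:,::-1]
c=p[125:205,240:340].astype(float); c=np.clip((c/255)**0.45*255,0,255).astype('u1')
c=cv2.resize(c,None,fx=7.5,fy=7.5,interpolation=cv2.INTER_CUBIC); cv2.imwrite("pics/w1c.png",c)
# knob top points by depth
uu,vv=np.meshgrid(range(245,330),range(130,200))
P=np.array([w(z,u,v) for u,v in zip(uu.ravel(),vv.ravel())])
for lo,hi in((.083,.1),(.063,.072)):
    Q=P[(P[:,2]>lo)&(P[:,2]<hi)]; m=Q[:,:2].mean(0)
    C=np.cov(Q[:,:2].T); e,v=np.linalg.eigh(C); print(len(Q),m,Q[:,2].mean(),np.sqrt(e*12),np.degrees(np.arctan2(v[1,1],v[0,1])))
for n,(u,v,h) in dict(btn=(377,148,.078),c1=(228,104,.055),c2=(409,69,.055),c3=(419,186,.055),c4=(258,216,.055)).items(): print(n,w(z,u,v,h),w(z,u,v))
```

```text
543 [0.46949797 0.05446722] 0.08958066298342542 [0.01195606 0.04171982] 137.7476725652714
999 [0.47051241 0.05465445] 0.06788998998998999 [0.03785665 0.04732951] 48.537020986703126
btn [ 0.4874 -0.0365  0.078 ] [ 0.4873 -0.0366  0.0773]
c1 [0.5277 0.1109 0.055 ] [0.5274 0.1127 0.0483]
c2 [ 0.5602 -0.0674  0.055 ] [ 5.634e-01 -8.150e-02  3.000e-04]
c3 [ 0.4421 -0.0884  0.055 ] [ 0.4408 -0.0899  0.0504]
c4 [0.4073 0.0882 0.055 ] [0.4058 0.089  0.0513]
```

View pics/w1c.png

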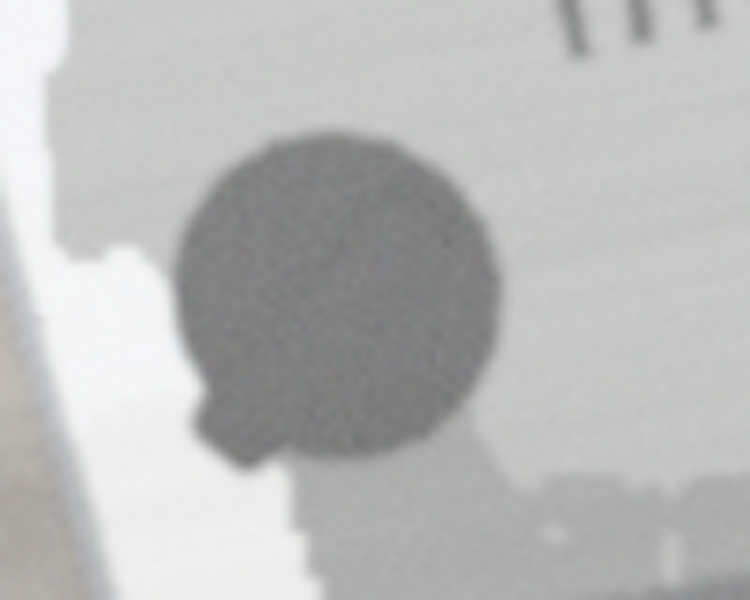

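The crop shows the bar running from lower left to upper right across the skirt, with one end sticking out at crop (235,430). The depth fit gives a 12 x 41.7 mm bar top at z 0.0896, which matches the given sizes. The knob axis is at (0.4695, 0.0545) and the bar's yaw is -42.3° (mod 180°). Next I'll check the joint 7 range.

```bash
cat >> h.py <<'E'
from scipy.spatial.transform import Rotation as R
def q(yaw): return (R.from_euler('z',yaw,degrees=True)*R.from_quat([1,0,0,0])).as_quat()
def yaw(quat):
    m=R.from_quat(quat).as_matrix(); return np.degrees(np.arctan2(m[1,0],m[0,0]))
E
python3 - <<'E'
from plant import arm, kinematics, imaging
from h import *
for y in (-42.3,0,20,50,137.7,-80,-130):
    j=kinematics.inverse_kinematics([.4695,.0545,.245],q(y)); print(y,None if j is None else np.round(j,3))
z=np.load("pics/w1.npz")
for n,u,v,h in(("can",200,190,.051),("grey",193,135,.051),("lens",455,88,.042)): print(n,w(z,u,v,h),w(z,u,v))
E
```

```text
-42.3 [-0.172  0.385 -0.01   2.109  0.006  0.648 -2.496]
0 [ 0.383  0.469 -0.671  2.092  0.44   0.721 -2.143]
20 [ 0.406  0.477 -0.699  2.091  0.46   0.728 -1.812]
50 [ 0.439  0.49  -0.74   2.09   0.491  0.739 -1.314]
137.7 [ 0.624  0.596 -0.989  2.085  0.69   0.829  0.048]
-80 [-0.628  0.433  0.534  2.124 -0.352  0.669 -2.823]
-130 [ 0.688  0.655 -1.085  2.084  0.773  0.88   1.591]
can [0.4365 0.151  0.051 ] [0.436  0.1516 0.0494]
grey [0.4965 0.1512 0.051 ] [0.4964 0.1516 0.0502]
lens [ 0.5429 -0.1194  0.042 ] [ 0.5429 -0.1192  0.0425]
```

Run:
```python
from plant import arm, kinematics, imaging
from h import *
j=np.array(kinematics.inverse_kinematics([.4695,.0545,.245],q(-42.3))); j[6]+=np.pi
# hover: same branch, raised
arm.grip(0.022,50)
jh=np.array(kinematics.inverse_kinematics([.4695,.0545,.30],q(-42.3))); jh[6]+=np.pi
print(jh); arm.set_joints(jh)
arm.wait(.3); print(arm.get_t(),arm.get_eef_pos(),yaw(arm.get_tcp_rot()),arm.get_force(),arm.get_moment(),arm.get_opening())
f0=arm.get_force()[2]
for z in (.262,.255,.250,.245):
    arm.move_straight([.4695,.0545,z],speed=.05)
    f=arm.get_force(); print(z,arm.get_eef_pos().round(4),np.round(f,2),arm.get_moment().round(3))
    if abs(f[2]-f0)>4: break
print(arm.get_t(),arm.get_joint_positions().round(3))
import cv2
p,d=imaging.get_image("wrist");cv2.imwrite("pics/w2.png",p[:,:,::-1])
```

```text
[ 0.36906212  0.35292754 -0.64031027  2.06042074  0.28773984  0.81492974
  0.39117974]
5.5 [0.46952281 0.05446952 0.30008328] 137.68315614293144 [-0.21456339  0.76792467 -0.29687266] [ 0.04548738 -0.00067705 -0.03929684] 0.021966209703013728
0.262 [0.4696 0.0545 0.2622] [-0.34 -0.8  -0.54] [-0.065  0.028 -0.039]
0.255 [0.4694 0.0545 0.2547] [ 0.74 -0.62 -0.27] [0.047 0.021 0.041]
0.25 [0.4694 0.0545 0.2497] [-0.16 -0.46  0.66] [-0.012 -0.032  0.003]
0.245 [0.4694 0.0545 0.2447] [ 0.29 -0.45 -0.19] [-0.017  0.019 -0.005]
7.2 [ 0.314  0.448 -0.586  2.094  0.379  0.703  0.313]
```

View pics/w2.png

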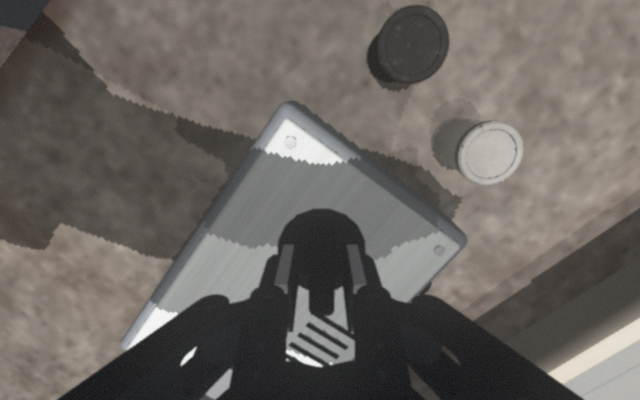

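The pads straddle the bar centrally, with the bar at about (322,295) and the pads at (285,265) and (357,265). I'll close and turn anticlockwise by feel.

```bash
cat >> h.py <<'E'
def feel(arm,n=8):
    a=[]
    for _ in range(n): a.append(np.r_[arm.get_force(),arm.get_moment()]); arm.wait(.01)
    return np.mean(a,0)
E
python3 - <<'E'
from plant import arm
from h import *
b=feel(arm,15); print("base",b.round(3))
arm.grip(0.0,50); g=feel(arm,15); print("grip",g.round(3),arm.get_opening(),arm.get_t())
j=np.array(arm.get_joint_positions()); q0=j[6]
for k in range(1,46):
    j[6]=q0+np.radians(2*k); arm.set_joints(j); m=feel(arm,8)
    print(2*k,round(np.degrees(arm.get_joint_positions()[6]-q0),2),(m-b).round(2)[[0,1,2,5]],round(arm.get_opening(),4),round(arm.get_t(),2))
    if abs(m[5]-b[5])>.21 or np.linalg.norm((m-b)[:3])>15: break
E
```

```text
base [ 0.106  0.002 -0.066 -0.011  0.001  0.016]
grip [ 0.307  2.373  5.434  0.431 -0.032 -0.024] 0.010780922045283574 7.7417
2 1.94 [ 0.22  2.06  2.88 -0.15] 0.0108 8.06
4 3.93 [ 0.75  3.09  2.59 -0.1 ] 0.0111 8.38
6 5.93 [ 1.75  3.62  2.37 -0.08] 0.0108 8.69
8 7.92 [ 2.87  4.54  1.11 -0.05] 0.0109 9.01
10 9.92 [ 2.77  4.74  0.82 -0.02] 0.0109 9.32
12 11.92 [ 3.16  5.24  0.4  -0.02] 0.0106 9.64
14 13.92 [ 3.39  5.11 -0.04  0.04] 0.0108 9.96
16 15.92 [ 3.41  5.84 -0.29  0.06] 0.0107 10.28
18 17.92 [ 3.49  5.57 -0.64  0.14] 0.0109 10.59
20 19.91 [ 3.83  6.36 -1.03 -0.03] 0.0107 10.91
22 21.91 [ 4.08  7.18 -1.19 -0.14] 0.0106 11.22
24 23.91 [ 4.21  7.45 -1.43 -0.12] 0.0105 11.54
26 25.91 [ 4.64  7.26 -1.96 -0.04] 0.0108 11.86
28 27.91 [ 4.49  7.52 -1.94 -0.07] 0.011 12.18
30 29.92 [ 4.67  7.88 -2.41 -0.04] 0.0107 12.49
32 31.92 [ 4.74  8.33 -2.22  0.03] 0.0109 12.81
34 33.92 [ 5.05  9.   -2.73  0.04] 0.011 13.12
36 35.92 [ 5.    8.91 -2.81  0.02] 0.0108 13.44
38 37.92 [ 4.9   9.25 -3.02  0.12] 0.0106 13.76
40 39.92 [ 5.13 10.04 -3.11 -0.02] 0.0109 14.07
42 41.91 [ 5.46 10.24 -3.4  -0.16] 0.0107 14.39
44 43.92 [ 5.1  10.89 -3.11 -0.09] 0.0106 14.71
46 45.92 [ 5.2  10.73 -3.58 -0.1 ] 0.0111 15.03
48 47.92 [ 5.13 11.3  -3.57 -0.05] 0.0106 15.34
50 49.92 [ 4.990e+00  1.151e+01 -3.430e+00 -1.000e-02] 0.011 15.66
52 51.92 [ 4.800e+00  1.226e+01 -4.020e+00 -1.000e-02] 0.0107 15.97
54 53.92 [ 5.02 12.27 -3.85  0.04] 0.0104 16.29
56 55.92 [ 5.19 12.77 -3.88  0.1 ] 0.0106 16.61
58 57.92 [ 4.77 12.99 -3.58  0.11] 0.0107 16.93
60 59.92 [ 4.370e+00  1.367e+01 -3.630e+00 -1.000e-02] 0.0104 17.24
62 61.91 [ 4.53 14.02 -3.68 -0.24] 0.011 17.56
```

Detents (zero crossings) came at about 20, 40 and 60°, and at 62° the resistance jumped to 0.24 N m. I'll confirm it's the stop with a little more turn, which is far below the 16° strain limit.

Run:
```python
from plant import arm
from h import *
j=np.array(arm.get_joint_positions())
s=j[6]-np.radians(61.91)
for k in (63,64,65):
    j[6]=s+np.radians(k); arm.set_joints(j); m=feel(arm,15)
    print(k,round(np.degrees(arm.get_joint_positions()[6]-s),2),m.round(2)[[0,1,2,5]],arm.get_t())
    if m[5]<-.3: break
```

```text
63 62.92 [ 2.33  5.46 -0.24 -0.27] 17.9333
64 63.92 [ 2.57  5.59 -0.46 -0.27] 18.3083
65 64.92 [ 2.31  5.65 -0.09 -0.26] 18.6833
```

The torque holds at about 0.27 N m, far beyond a click, so this is the end stop and the knob started at position 3. It stays flat, which suggests the bar is slipping slightly in the pads. I'll go back to the 60° rest angle, release, regrip to realign, and then turn 80° clockwise by feel.

```bash
cat > turn.py <<'E'
from plant import arm
from h import *
j=np.array(arm.get_joint_positions()); s=j[6]-np.radians(64.92)
j[6]=s+np.radians(60); arm.set_joints(j); m=feel(arm,12); print("back60",m.round(2),arm.get_opening())
arm.grip(.022); b=feel(arm,15); print("open",b.round(2))
arm.grip(0,70); m=feel(arm,12); print("regrip",(m-b).round(2),arm.get_opening(),arm.get_t())
for k in np.arange(57.5,-20.1,-2.5):
    j[6]=s+np.radians(k); arm.set_joints(j); m=feel(arm,8)
    print(k,round(np.degrees(arm.get_joint_positions()[6]-s),2),(m-b).round(2)[[0,1,2,5]],round(arm.get_t(),2))
    if abs(m[5]-b[5])>.24 or np.linalg.norm((m-b)[:3])>25: print("STOP"); break
E
python3 turn.py
```

```text
back60 [ 2.76  3.41  0.82  0.57 -0.56 -0.04] 0.010690408583495467
open [-0.04  0.02 -0.27  0.01 -0.01  0.01]
regrip [-2.19 -0.28  6.17 -0.12  0.52 -0.02] 0.010215826495529762 19.775
57.5 57.51 [-2.04 -1.2   6.12  0.14] 20.09
55.0 55.01 [-2.   -1.2   5.92  0.09] 20.41
52.5 52.51 [-1.75 -1.67  5.91  0.02] 20.73
50.0 50.0 [-1.9  -2.13  5.84  0.  ] 21.04
47.5 47.5 [-1.84 -2.25  5.87 -0.05] 21.36
45.0 45.0 [-1.88 -2.83  6.1  -0.09] 21.68
42.5 42.5 [-1.53 -3.06  5.98 -0.14] 21.99
40.0 40.0 [-1.36 -3.81  6.15 -0.04] 22.31
37.5 37.51 [-1.52 -4.15  6.58  0.1 ] 22.62
35.0 35.01 [-1.66 -4.3   6.17  0.11] 22.94
32.5 32.51 [-1.8  -4.66  7.23  0.02] 23.26
30.0 30.01 [-2.1  -4.81  7.07  0.01] 23.57
27.5 27.5 [-1.97 -5.39  7.11 -0.02] 23.89
25.0 25.0 [-2.17 -5.86  7.49 -0.08] 24.21
22.5 22.5 [-2.49 -6.02  7.9  -0.13] 24.52
20.0 20.0 [-2.46 -6.43  8.13 -0.02] 24.84
17.5 17.51 [-2.49 -7.41  8.22  0.11] 25.16
15.0 15.01 [-3.22 -7.47  8.57  0.05] 25.48
12.5 12.51 [-2.88 -8.08  9.34  0.02] 25.79
10.0 10.01 [-3.21 -8.23  9.66 -0.  ] 26.11
7.5 7.5 [-3.680e+00 -8.420e+00  1.022e+01 -1.000e-02] 26.43
5.0 5.0 [-4.13 -8.55 10.49 -0.05] 26.74
2.5 2.5 [-4.35 -8.91 10.79 -0.18] 27.06
0.0 0.0 [-4.850e+00 -9.400e+00  1.124e+01 -1.000e-02] 27.38
-2.5 -2.49 [-5.11 -9.9  11.66  0.14] 27.69
-5.0 -4.99 [ -5.34 -10.49  12.37   0.08] 28.01
-7.5 -7.49 [ -5.85 -10.45  12.91   0.06] 28.32
-10.0 -10.0 [-6.340e+00 -1.061e+01  1.341e+01 -1.000e-02] 28.64
-12.5 -12.5 [ -6.51 -10.31  14.23  -0.06] 28.96
-15.0 -15.0 [ -6.95 -11.1   14.52  -0.07] 29.27
-17.5 -17.5 [ -7.5  -11.13  15.21  -0.11] 29.59
-20.0 -20.0 [-7.700e+00 -1.146e+01  1.570e+01  1.000e-02] 29.91
```

Four clicks felt (peaks at about 57, 37, 17 and -2.5°, with rest at -20°). I'll release, lift, and look at the knob and button.

Run:
```python
from plant import arm, kinematics, imaging
import cv2
from h import *
arm.grip(.03); arm.wait(.2); print(feel(arm).round(2))
p=arm.get_eef_pos(); arm.move_straight([p[0],p[1],.30],speed=.08)
arm.grip(0,30)
arm.goto([0.43,-0.01,0.36],q(0)); arm.wait(.3)
c=imaging.get_calibration("wrist");p,d=imaging.get_image("wrist")
np.savez("pics/w3.npz",p=p,d=d,**c)
z=np.load("pics/w3.npz"); print(arm.get_t(),arm.get_joint_positions().round(2),feel(arm).round(2))
z={k:z[k] for k in z}
uv=[(u,v) for u in range(200,460,1) for v in range(60,300,1)]
P=np.array([w(z,u,v) for u,v in uv])
Q=P[(P[:,2]>.083)&(P[:,2]<.1)&(abs(P[:,0]-.4695)<.03)&(abs(P[:,1]-.0545)<.03)];e,v=np.linalg.eigh(np.cov(Q[:,:2].T))
print("bar",len(Q),Q.mean(0),np.sqrt(e*12),np.degrees(np.arctan2(v[1,1],v[0,1])))
N=np.hypot(P[:,0]-.487,P[:,1]+.0365)<.03
h,ed=np.histogram(P[N,2],np.arange(.05,.085,.001)); print(dict(zip((ed*1000).round().astype(int).tolist(),h.tolist())))
for lo,hi in((.074,.082),(.058,.074)):
    B=P[N&(P[:,2]>lo)&(P[:,2]<hi)]; print(len(B),B.mean(0),B.min(0),B.max(0))
cv2.imwrite("pics/w3.png",p[:,:,::-1])
```

```text
[ 0.19  0.   -0.1   0.01 -0.01 -0.01]
33.65 [ 0.22  0.13 -0.29  2.11  0.05  0.9  -1.67] [ 0.15 -0.26  0.04  0.01  0.02 -0.  ]
bar 890 [0.46902764 0.05410584 0.08962506] [0.01184177 0.04191803] 117.96657752381947
{50: 0, 51: 0, 52: 4, 53: 123, 54: 799, 55: 899, 56: 203, 57: 9, 58: 0, 59: 2, 60: 1, 61: 0, 62: 4, 63: 2, 64: 16, 65: 125, 66: 514, 67: 499, 68: 93, 69: 4, 70: 1, 71: 3, 72: 5, 73: 12, 74: 33, 75: 103, 76: 322, 77: 338, 78: 54, 79: 3, 80: 0, 81: 0, 82: 0, 83: 0}
853 [ 0.4872129  -0.03758886  0.07688007] [ 0.474  -0.05    0.0742] [ 0.4992 -0.0251  0.0794]
1279 [ 0.4882792  -0.03702627  0.06703339] [ 0.4669 -0.0586  0.06  ] [ 0.507  -0.0175  0.0739]
```

View pics/w3.png

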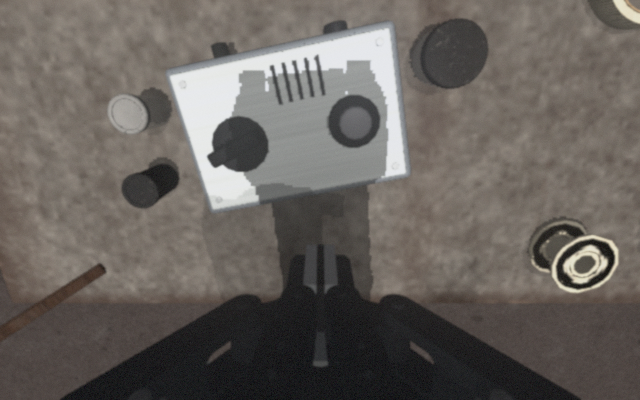

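The bar is at 118.0°, exactly -20° net (position 3 to 4). The button centre is at pixel (355,122), world (0.4872, -0.0374), with its top at z 0.077. The housing at 0.067 is low enough to leave room for full travel. I'll press with the fingers closed.

Run:
```python
from plant import arm
from h import *
X,Y=.4872,-.0374
arm.goto([X,Y,.29],q(0)); arm.wait(.2); b=feel(arm,15)
arm.move_straight([X,Y,.255],speed=.06)
z=.255
while z>.239:
    z-=.001; arm.move_straight([X,Y,z],speed=.02); f=feel(arm,8)-b
    print(round(z,4),arm.get_eef_pos()[2].round(4),f.round(2)[:3],round(arm.get_t(),2))
    if f[2]>9: break
arm.wait(.3); print("held",(feel(arm)-b).round(2)[:3],arm.get_eef_pos())
arm.move_straight([X,Y,.30],speed=.06); print(arm.get_t(),(feel(arm)-b).round(2)[:3])
```

```text
0.254 0.2542 [-0.05  0.13  0.45] 35.56
0.253 0.253 [-0.12 -0.05  0.35] 35.88
0.252 0.252 [-0.39 -0.23  0.39] 36.19
0.251 0.251 [-0.2  -0.44  0.22] 36.51
0.25 0.25 [-0.16 -0.28  1.82] 36.83
0.249 0.2491 [0.17 0.05 2.47] 37.14
0.248 0.2481 [ 0.69 -0.52  2.54] 37.46
0.247 0.247 [ 1.36 -0.39  3.55] 37.77
0.246 0.246 [ 1.03 -0.01  4.34] 38.09
0.245 0.245 [1.56 0.01 4.66] 38.41
0.244 0.2443 [-1.39 -0.13 13.03] 38.73
held [-1.59  0.05 12.8 ] [ 0.48727288 -0.03736861  0.2443251 ]
40.175 [-0.04 -0.11  0.13]
```

The spring force rose to about 5 N, then met a hard bottom after 6 mm. The button is now released, so I'll do a last check and hand in.

Run:
```python
from plant import arm, imaging
import cv2
from h import *
arm.goto([0.43,-0.01,0.36],q(0)); arm.wait(.3)
c=imaging.get_calibration("wrist");p,d=imaging.get_image("wrist"); z=dict(K=c["K"],cam_to_world=c["cam_to_world"],d=d)
P=np.array([w(z,u,v) for u in range(200,460) for v in range(60,300)])
Q=P[(P[:,2]>.083)&(P[:,2]<.1)&(abs(P[:,0]-.4695)<.03)&(abs(P[:,1]-.0545)<.03)];e,v=np.linalg.eigh(np.cov(Q[:,:2].T))
print("bar",Q.mean(0),np.degrees(np.arctan2(v[1,1],v[0,1])))
B=P[(np.hypot(P[:,0]-.4872,P[:,1]+.0374)<.008)]; print("button",B[:,2].mean())
o=np.load("pics/w3.npz")["p"]; print("pixels changed",(cv2.absdiff(o,p).max(2)>60).sum())
print(feel(arm).round(2),arm.get_t()); arm.finish_job()
```

```text
bar [0.46904882 0.05396036 0.0896252 ] 117.77881803228387
button 0.07710197183098592
pixels changed 63
[ 0.14 -0.03 -0.11 -0.   -0.01 -0.01] 41.1
the job is handed in; nothing more can be done
```

The timer is set to four clicks, the start button has been pressed and released, and the job was handed in at about 41 s. No verdict is reported, so this rests on my own checks.

- **End stop:** I turned the knob anticlockwise through three clicks, so it had started at position 3. At the stop the resistance held at about 0.27 N m. I turned at most 5° past position 0; straining it takes about 16°. The torque stayed flat there instead of rising, so the bar probably slipped a little in the pads. I went back to position 0, let go and regripped before continuing.
- **Setting:** I felt four clear clicks clockwise and released the knob at rest. The bar's angle went from 137.7° to 118.0°, a net 20°, which matches going from position 3 to position 4.
- **Start button:** It gave about 5 N of spring, then a hard bottom after 6 mm, with a peak of about 13 N. It sprang back to its original height of 77 mm.
- **Last check:** After the press the bar was still at 117.8°. The wrist camera view was practically unchanged from before the press (63 pixels differ), and the arm was clear of everything with no contact force. That comparison doesn't cover the knob turning, but the cans and lens case look undisturbed in the picture taken after it.

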